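# Unlock the eccentric cam and dock the rack carriage

## Robot

A 6-joint arm with a two-finger parallel gripper is mounted at the origin on a cart in front of the work surface, level with it; the furniture and walls round the work are solid. World frame = base frame: x ahead of the robot, y to its left, z up, the work surface at z = 0. Lengths are in mm, angles in rad, forces in N, time in s.
With the tool pointing down it reaches from about 375 to 900 mm from the base axis. Payload 3.1 kg.
Tool frame: the origin (TCP) lies on the centre line of the jaws, within the pads' length; the fingertips stand 8 mm ahead of it and the grasp point (between the pads) lies 11 mm behind it; z points along the fingers, y is the line along which they close (so a half turn about z gives the same grasp; the last joint's range is limited). The gripper opens to 85 mm and grips with 20 to 120 N. Pads are 22 mm wide; open, the fingers measure 114 mm over their backs; the gripper's body (76 mm by 85 mm) begins 54 mm behind the grasp point. The pads swing forward as they close: fully open they stand 13 mm farther back than shut.
Start: joints at [0.996, 0.527, 1.433, -0, 1.181, -0.178], TCP at [241.501, 576.432, 239.31] pointing down, gripper open.
Joint ranges: [-3.08, 3.08], [-0.75, 2.2], [0.22, 2.44], [-1.43, 4.57], [0, 2.65], [-2.85, 2.85]. Speed limits (rad/s): [2.79, 2.79, 3.14, 3.14, 3.14, 3.14].

## Interface

Orientations are given as a unit quaternion [x, y, z, w].
In Python, from cell import bot, cams, models gives the robot as it stands.
- The arm moves only by the tool servo_tool, never from a script. Its argument "commands" is a list of rows, each a list of 2 entries, a list of its own where there are three numbers: the shift along the world's x, y, z in units of 0.3 m (1.0 is 0.3 m), then the turn, a rotation vector about the world's x, y, z in units of pi rad (1.0 is pi rad). A call has 1 to 20 rows; each row is the pose to reach, as a shift and turn from the pose commanded when the call began, turning the shorter way round; what a row does not reach only later rows make up. A row lasts 1/8 s, in which the tool goes at most 62.5 mm and 10.7 degrees, less where a joint would pass 70% of its speed; a pose out of reach is approached as far as the arm can. A call with a number of a shift or a turn outside -1 to 1 is refused whole. A call with a gripper value outside its range is refused whole. "grip" is the opening, from -1 (shut) to 1 (fully open), set as the call begins (left out, the last holds). The fingers move at their own pace and stop on an object; "grip_force" is the grip in N (left out, the last holds). Time passes only in rows, so rows that repeat a pose let the fingers close. It gives the time, the measured TCP pose, the force, the opening and the grip force at its end, in the units of the state.
- bot.get_obs(): the state, without advancing time (a new reading comes with each control period).
- cams.capture(name): name is "scene" or "top" or "wrist"; returns a dict with "img" (480x640x3 uint8, red, green, blue), "range_z" (480x640 float32, mm along the optical axis (not along the pixel's ray), 0 where there is no reading), "camera_matrix" (3x3 intrinsics, pixels), "R" (3x3) and "t" (3): a world point X has camera coordinates R X + t. Camera axes: x right, y down, z forward; pixel columns grow to the right and rows downward; lengths in mm; the calibration is good to about 2 mm. A picture is of the moment at which its call begins.
- bot.finish_job(): hands the job in; it is judged then, once.
Trained networks look in a picture, given as the dict that the camera call returned (one of the last four; its "shot" number tells which), for a name from the list of things; names that differ only in an ending like _2 or _b are one class to them, and where a whole thing is asked for, a point or a joint stands for the part that bears it (a point fixed in the world has none). Each returns a list of dicts, best first, with "score" (0 to 1); they miss things now and then, are a little off and sometimes report something else, mostly with a low value. They report only what shows in the picture. A call takes as long as a camera call. They do not tell look-alikes from the thing itself.
- models.boxes_of(picture, label): "box" ([left, top, width, height] in pixels, round what is visible of it).
- models.silhouettes(picture, label): "region" (480x640 bool, what is visible of it) and "box" ([left, top, width, height] in pixels, round what is visible of it).
- models.place_of(picture, label): "position" ([column, row] in pixels: a listed point, or the origin of a listed thing).
The state is a dict: "t": time; "joint_pos": joint angles; "dq": joint speeds; "effort": joint torques, N m; "ee_pos": TCP position; "orientation": TCP orientation; "force": force on the tool from outside, world axes, zero at the start; "wrist_torque": the same for the moment, N m; "grip_width": finger opening in mm; "grip_force": force on a finger pad.
Only numpy, scipy, OpenCV 4.12 (cv2) and the standard library are available. Lean on these libraries where they do the work, as an engineer would, in place of code of your own. Each camera call takes 0.05 s, during which the arm holds its last target. There are 200 camera calls.

## Task

The white tube rack rides on the grey carriage of the docking jig, and the eccentric cam ahead of the carriage bars its way. Using only touch, push the cam round by its upright peg until its low (thin) side faces the carriage, with the peg pointing straight away from it; only then push the carriage forward by its back plate until it is fully home against the two end stops. Do not shove the carriage against the cam before that, do not lift anything, leave the rack seated in the carriage and the cam at its low point, and leave the things standing around alone.

Things in the scene. Friction and masses are not known exactly. Their poses are not given: they have to be found in the camera images.
- dock: the jig, an aluminium base plate fixed to the bench, 6 mm thick, x -145..+55 mm, y -68..+68 mm; origin at bench height under the cam's pivot axis, z up, x = the way the carriage is pushed home (away from the robot, within 0.35 rad). Side rails (|y| 52..64 mm, x -145..+12 mm, top 22 mm above the bench) with lips over the carriage's runners hold it down: it only slides along x
- end_stops (a point): point midway between the two dark end stops, fixed to the jig 14 mm above the bench; the stops' faces are at the jig's x = +0.7 mm, |y| 45..58 mm, and the runners' front ends meet them when the carriage is home
- cam_axis (a point): point on the cam's pivot axis at the height of the cam's upper face (28 mm above the bench), fixed to the jig
- cam (a joint): angle of the cam about its vertical pivot, rad, positive anticlockwise from above; 0 = thick side and peg point at the carriage (jig's -x, barred), +pi or -pi = peg straight away from it, low side towards it (free). Turns either way past these (to +-6.2) without spring or stop; dry friction 0.12 N m (about 4 N at the peg), stays where it is left
- cam_peg (a point): middle of the round black peg (12 mm diameter) that stands upright on the cam over its thick side, 30 mm from the pivot axis, reaching from 28 to 66 mm above the bench; this point is 47 mm above the bench
- cam_lobe (a point): outermost point of the cam's thick side, at mid-thickness. The cam is a dark steel disc of radius 28 mm, 10 to 28 mm above the bench, its centre 12 mm off the pivot: its edge is 40 mm from the pivot on the thick side, 16 mm on the low side
- carriage: grey slide, about 0.35 kg, captive in the rails; origin on its underside (6 mm above the bench) below the axis of its nose roller, axes parallel to the jig's. Tray at x -68..-10 mm, 100 mm wide; runners |y| 46..56 mm, to x +25 mm, top 15 mm above the bench. Starts with its origin 50 to 62 mm behind the pivot axis; home it is 24.3 mm behind; it meets the cam's thick side at 47 mm
- roller (a point): centre of the steel follower roller (radius 7 mm, 12 to 26 mm above the bench) at the carriage's nose, which meets the cam's edge
- back_plate (a point): middle of the rear face of the carriage's upright back plate, where it is pushed; plate 76 mm wide (y), 6 mm thick, top 60 mm above the bench; this point is 38 mm above the bench, 68 mm behind the carriage's origin. Sliding it takes 1 to 4 N
- rack_mid (a point): centre of the loose white slotted tube rack, 44 x 88 x 29 mm (x, y, z), 50 g, that lies in the carriage's tray (walls 13 mm high, about 2 mm play all round), top 40 mm above the bench
- dropper_mid (a point): centre of a small brown dropper bottle, 26 mm diameter, 66 mm high, standing beside the jig; to be left alone
- cartons_mid (a point): centre of a white slide carton, 30 x 80 x 28 mm, beside the jig; to be left alone
- tape_mid (a point): centre of a roll of black tape, 68 mm diameter, 19 mm high, lying beside the jig; to be left alone
There are look-alikes about, which are no part of the job. There is more than one size of the dock; the one meant has the size given above.

How it is judged:
By the outcome, as a careful person would: the job done as asked, in the order asked, and still so for the second after the job is handed in, with the robot touching nothing.
It also fails if it takes over 51 s, if anything falls off the work surface, if the arm or the gripper's body presses on something with over 40 N, if the wrist force passes 120 N, or if a joint passes its speed limit or range.

## Working session

There is one attempt and no reset: what is moved stays moved. The work goes in short steps, Python scripts to look and compute and a tool call to move; the robot and the scene stay as the last step left them, time stands still between calls to the robot, and variables do not carry over. Pictures are saved under pics/ and viewed, at most 10 in all, crops included, and the job is handed in when it is done.

Besides the shell and the picture viewer there is one more tool, called as a command line: name --argument value ..., lists and objects as JSON in quotes. servo_tool: Moves the arm, as the interface text tells. Shifts and turns lie within -1 to 1; 1 stands for 0.3 m of shift or pi rad of turn. Its arguments: {"type":"object","properties":{"commands":{"type":"array"},"grip":{"type":"number"},"grip_force":{"type":"number"}},"required":["commands"]}

```bash
mkdir -p pics; cat > h.py <<'E'
import numpy as np,cv2
from cell import bot,cams,models
def ray(p,uv,z):
    K,R,t=p["camera_matrix"],p["R"],p["t"]
    d=R.T@np.linalg.inv(K)@np.array([uv[0],uv[1],1.]); c=-R.T@t
    return c+d*(z-c[2])/d[2]
def save(p,n): cv2.imwrite("pics/"+n,p["img"][...,::-1])
E
python3 - <<'E'
from h import *
np.set_printoptions(precision=1,suppress=True)
o=bot.get_obs();print(o["t"],o["ee_pos"],o["orientation"],o["force"],o["grip_width"])
Z=dict(cam_peg=47,cam_axis=28,roller=19,back_plate=38,end_stops=14,rack_mid=25,dropper_mid=33,tape_mid=10,cartons_mid=14,dock=0,carriage=6)
for c in ("top","scene"):
    p=cams.capture(c);save(p,c+".png")
    for n,z in Z.items():
        print(c,n,[(round(r["score"],2),np.array(r["position"]),ray(p,r["position"],z)[:2]) for r in models.place_of(p,n)[:3]])
E
```

```text
0.0 [241.1 575.8 238.3] [ 0.2  1.  -0.  -0. ] [ 0.4  0.1 -0.6] 85.47823406468243
top cam_peg [(0.86, array([181.7, 247.4]), array([559.1, 315.5])), (0.58, array([359.7, 226.5]), array([586.8,  17.5]))]
top cam_axis [(0.69, array([341.4, 225.8]), array([591.2,  47.2]))]
top roller [(0.6, array([332.4, 256.5]), array([539.6,  63.8]))]
top back_plate [(0.91, array([321.6, 298.3]), array([468.9,  84.4]))]
top end_stops [(0.96, array([188.1, 238.6]), array([577.3, 312.4])), (0.78, array([344.6, 226.8]), array([591.1,  40.9]))]
top rack_mid []
top dropper_mid [(0.52, array([253.5, 223.6]), array([598.1, 196.8]))]
top tape_mid [(0.91, array([415.2, 224.8]), array([592. , -82.5]))]
top cartons_mid [(0.82, array([413.2, 286.9]), array([484.3, -73.5]))]
top dock [(0.78, array([189. , 234.4]), array([586.3, 314.1]))]
top carriage [(0.98, array([335.7, 260.5]), array([533.5,  57.8]))]
scene cam_peg [(0.9, array([351.6, 249.2]), array([582.3,  23.7])), (0.51, array([254.6, 177. ]), array([553.3, 303.3]))]
scene cam_axis [(0.81, array([261.7, 182.8]), array([566.7, 301.3])), (0.75, array([345.4, 2
[... 234 characters left out ...]
d_stops [(0.92, array([349.5, 249.7]), array([600.2,  52.8])), (0.65, array([262.3, 181. ]), array([579.5, 322.6]))]
scene rack_mid [(0.84, array([293.6, 256.9]), array([502.9,  86. ]))]
scene dropper_mid [(0.71, array([300.4, 200.1]), array([595.3, 203.6]))]
scene tape_mid [(0.72, array([393.7, 300.6]), array([588. , -84.9]))]
scene cartons_mid [(0.83, array([338.8, 322.2]), array([485.2, -72.2])), (0.48, array([318.2, 263.3]), array([534.9,  57.1]))]
scene dock [(0.94, array([345.2, 259.5]), array([587.7,  48.7])), (0.66, array([262.2, 184.2]), array([582.4, 330.1]))]
scene carriage [(0.81, array([316.8, 262.9]), array([538. ,  66.2])), (0.23, array([346.9, 243.2]), array([612.1,  76.4]))]
```

View pics/top.png

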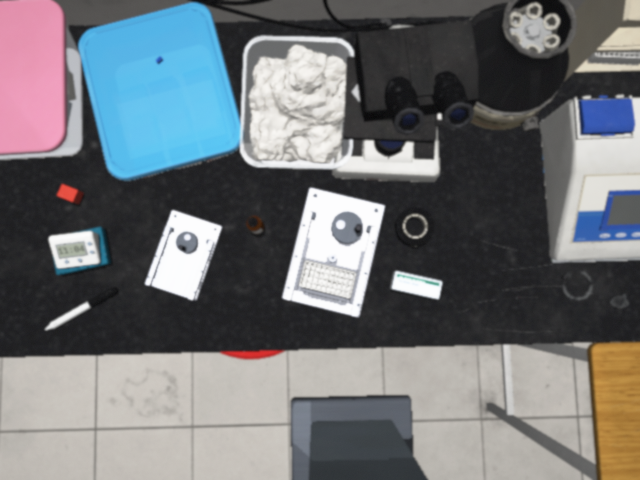

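View pics/scene.png

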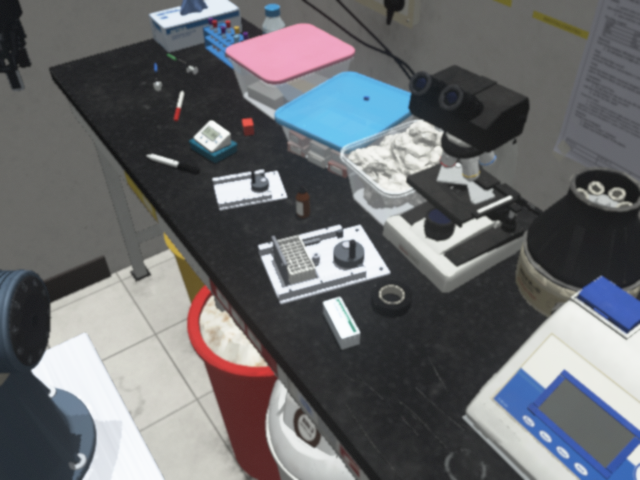

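The target is the larger dock, with its cam axis at about (591, 47). In the top picture the cam is at (345, 228), the rack at (330, 280), and the peg points to the jig's -y side. The look-alike is the small jig at (187, 250). I'll move in for a close look.

servo_tool --commands '[[[0.45, -0.85, 0.15], [0, 0, -0.2]], [[0.45, -0.85, 0.15], [0, 0, -0.2]], [[0.45, -0.85, 0.15], [0, 0, -0.2]], [[0.45, -0.85, 0.15], [0, 0, -0.2]], [[0.45, -0.85, 0.15], [0, 0, -0.2]], [[0.45, -0.85, 0.15], [0, 0, -0.2]], [[0.45, -0.85, 0.15], [0, 0, -0.2]]]' --grip -0.5

```text
t: 2.08
ee_pos: [376.3, 321.7, 284.3]
orientation: [0.491, 0.871, 0.0, -0.0]
force: [-0.1, 0.3, 0.3]
grip_width: 21.4
grip_force: 0.0
```

servo_tool --commands '[[[0.45, -0.85, 0.15], [0, 0, -0.2]], [[0.45, -0.85, 0.15], [0, 0, -0.2]], [[0.45, -0.85, 0.15], [0, 0, -0.2]], [[0.45, -0.85, 0.15], [0, 0, -0.2]], [[0.45, -0.85, 0.15], [0, 0, -0.2]], [[0.45, -0.85, 0.15], [0, 0, -0.2]], [[0.45, -0.85, 0.15], [0, 0, -0.2]], [[0.45, -0.85, 0.15], [0, 0, -0.2]]]'

```text
t: 3.08
ee_pos: [510.6, 68.2, 328.9]
orientation: [0.735, 0.678, -0.0, -0.001]
force: [0.5, 0.1, 0.4]
grip_width: 21.2
grip_force: 0.0
```

```bash
cat > look.py <<'E'
from h import *
import sys
np.set_printoptions(precision=1,suppress=True)
o=bot.get_obs();print(o["t"],o["ee_pos"],o["orientation"],o["force"],o["grip_width"],o["joint_pos"])
Z=dict(cam_peg=47,cam_axis=28,cam_lobe=19,roller=19,back_plate=38,end_stops=14,rack_mid=25,dock=0,carriage=6)
for c in sys.argv[2:]:
    p=cams.capture(c);save(p,sys.argv[1]+c+".png")
    for n,z in Z.items():
        print(c,n,[(round(r["score"],2),np.array(r["position"]),ray(p,r["position"],z)[:2]) for r in models.place_of(p,n)[:2]])
E
python3 look.py a wrist
```

```text
3.075 [510.6  68.2 328.9] [ 0.7  0.7 -0.  -0. ] [0.5 0.1 0.4] 21.168025677271157 [-0.1  0.3  1.6  0.   1.3 -0. ]
wrist cam_peg [(0.78, array([377.7, 221.3]), array([581.7,  21.3])), (0.53, array([381. , 191.8]), array([586.2,  55.1]))]
wrist cam_axis [(0.97, array([382., 192.]), array([590.5,  50.3]))]
wrist cam_lobe [(0.88, array([370.5, 222.3]), array([577.4,  12. ]))]
wrist roller [(0.95, array([332.9, 181.7]), array([535. ,  65.1]))]
wrist back_plate [(0.76, array([277.7, 171.7]), array([473.8,  84.9]))]
wrist end_stops [(0.83, array([384.9, 188.7]), array([596.4,  50.8]))]
wrist rack_mid [(0.83, array([302.2, 173.5]), array([500.3,  78.6]))]
wrist dock [(0.71, array([376.6, 182.3]), array([588.9,  56.4]))]
wrist carriage [(0.7, array([331. , 178.4]), array([533.5,  66.8]))]
```

View pics/awrist.png

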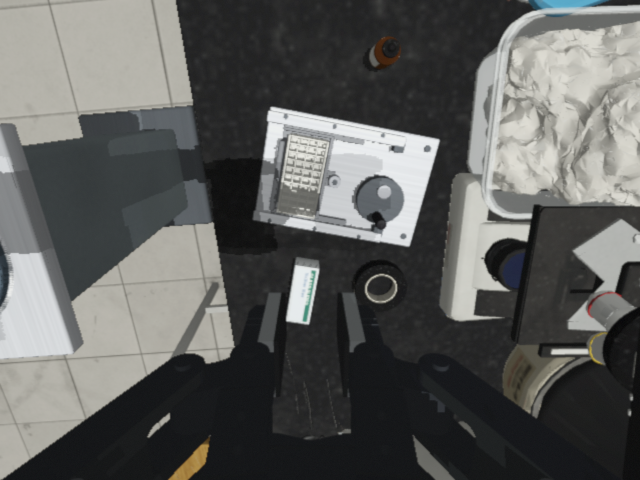

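The wrist view shows the plate corners near (270,108), (439,138), (409,245) and (254,220). The cam axis is near (382,192), the peg near (378,222), the roller near (333,182), and the tape at (380,287). I'll fit the jig's pose from the plate corners.

```bash
cat > fit.py <<'E'
from h import *
np.set_printoptions(precision=2,suppress=True)
p=cams.capture("wrist")
im=p["img"].astype(int)
m=((im.min(2)>120)&((im.max(2)-im.min(2))<40)).astype(np.uint8)
m[:, :235]=0;m[250:]=0;m[:, 445:]=0;m[:95]=0
m=cv2.morphologyEx(m,cv2.MORPH_OPEN,np.ones((3,3)))
c=max(cv2.findContours(m,0,2)[0],key=cv2.contourArea)[:,0]
w=np.array([ray(p,u,6)[:2] for u in c],np.float32)
r=cv2.minAreaRect(w);b=cv2.boxPoints(r);print(r,b)
# axes: long side
e=[b[1]-b[0],b[2]-b[1]];L=max(e,key=np.linalg.norm);L=L*np.sign(L[0]);x=L/np.linalg.norm(L);y=np.array([-x[1],x[0]])
ax=np.array(r[0])+45*x
print("yaw",np.arctan2(x[1],x[0]),"axis",ax)
J=lambda q:np.array([(q-ax)@x,(q-ax)@y])
for n,z in dict(cam_peg=47,cam_axis=28,cam_lobe=19,roller=19,back_plate=38,end_stops=14).items():
    for q in models.place_of(p,n)[:2]: print(n,q["score"],J(ray(p,q["position"],z)[:2]))
# peg by depth: world cloud near cam with z 55..70
d=p["range_z"];v,u=np.nonzero(d>0);dz=d[v,u]
P=(np.linalg.inv(p["camera_matrix"])@np.stack([u,v,np.ones_like(u)]))*dz
W=(p["R"].T@(P-p["t"][:,None])).T
s=(np.hypot(*(W[:,:2]-ax).T)<50)&(W[:,2]>50)&(W[:,2]<75)
print("peg depth",s.sum(),W[s].mean(0),J(W[s,:2].mean(0)))
s=(np.hypot(*(W[:,:2]-ax).T)<60)&(abs(W[:,2]-28)<3); q=W[s][:,:2].astype(np.float32); print("cam top",s.sum(),J(np.array(cv2.minEnclosingCircle(q)[0])),cv2.minEnclosingCircle(q)[1],J(q.mean(0)))
jb=((W[:,:2]-ax)@np.stack([x,y],1)); s=(jb[:,0]>-150)&(jb[:,0]<-95)&(abs(jb[:,1])<45)&(W[:,2]>50)&(W[:,2]<70); print("backplate top",s.sum(),jb[s].min(0),jb[s].max(0),W[s,2].mean())
s=(W[:,2]>70)&(W[:,0]>560)&(W[:,0]<900)&(abs(W[:,1]-30)<150);print("tall things min x",W[s].min(0))
E
python3 fit.py
```

```text
((547.4759521484375, 62.872154235839844), (137.31192016601562, 201.5439910888672), 74.93964385986328) [[432.33  22.76]
 [626.95 -29.61]
 [662.63 102.99]
 [468.   155.35]]
yaw -0.26285282 axis [590.93  51.18]
cam_peg 0.84 [  1.16 -30.49]
cam_axis 0.65 [-0.68  1.5 ]
cam_lobe 0.73 [ -2.04 -40.07]
roller 0.87 [-57.59   1.88]
back_plate 0.76 [-123.02    3.2 ]
end_stops 0.83 [ 3.9 -2.6]
peg depth 129 [582.06  24.57  62.49] [ -1.65 -28.  ]
cam top 1582 [-16.04  -5.87] 44.9314079284668 [-2.62 -9.12]
backplate top 440 [-125.81  -36.24] [-118.11   38.88] 58.53162506642194
tall things min x [ 560.   -112.32   70.  ]
```

servo_tool --commands '[[[0.24, -0.148, -0.4], [0, 0, -0.058]], [[0.24, -0.148, -0.4], [0, 0, -0.058]], [[0.24, -0.148, -0.764], [0, 0, -0.058]], [[0.24, -0.148, -0.764], [0, 0, -0.058]], [[0.24, -0.148, -0.764], [0, 0, -0.058]], [[0.24, -0.148, -0.764], [0, 0, -0.058]], [[0.24, -0.148, -0.764], [0, 0, -0.058]], [[0.24, -0.148, -0.764], [0, 0, -0.058]], [[0.24, -0.148, -0.764], [0, 0, -0.058]]]'

```text
t: 5.05
ee_pos: [584.2, 22.0, 102.0]
orientation: [0.794, 0.608, 0.001, 0.001]
force: [1.0, 0.5, -0.7]
grip_width: 21.3
grip_force: 0.0
```

```bash
cat >> h.py <<'E'
AX=np.array([591,51.]);JX=np.array([np.cos(.263),-np.sin(.263)]);JY=np.array([-JX[1],JX[0]])
J=lambda q:np.array([(q-AX)@JX,(q-AX)@JY])
def cloud(p):
    d=p["range_z"];v,u=np.nonzero(d>0)
    P=(np.linalg.inv(p["camera_matrix"])@np.stack([u,v,np.ones_like(u)]))*d[v,u]
    return (p["R"].T@(P-p["t"][:,None])).T
E
cat > st.py <<'E'
from h import *
np.set_printoptions(precision=2,suppress=True)
o=bot.get_obs();q=o["orientation"];print(o["t"],o["ee_pos"],"jig",J(o["ee_pos"][:2]),"ytool deg",np.degrees(np.arctan2(2*q[0]*q[1],2*q[1]**2-1)),"F",o["force"],o["grip_width"],o["joint_pos"])
E
python3 st.py; python3 - <<'E'
from h import *
p=cams.capture("wrist");save(p,"b.png")
W=cloud(p)
q=np.array([J(w) for w in W[:, :2]])
s=(np.hypot(*q.T)<50)&(W[:,2]>40)&(W[:,2]<68);print(s.sum(),W[s].mean(0),q[s].mean(0),q[s].min(0),q[s].max(0))
p=cams.capture("top");W=cloud(p)
for z in (30,60,90,120,160,200):
    s=(W[:,2]>z)&(W[:,0]>640)&(W[:,1]>-40)&(W[:,1]<110);print(z,s.sum(),np.percentile(W[s,0],1) if s.any() else 0)
E
```

```text
5.05 [584.23  22.04 101.98] jig [  0.99 -29.72] ytool deg 105.16139138961698 F [ 1.01  0.46 -0.75] 21.301714412902104 [-0.15  0.66  1.65 -0.    0.83  0.11]
785 [583.47823681  25.36376545  58.99964415] [ -0.59825141 -26.71021413] [ -6.59597276 -35.17966818] [  5.36495519 -22.6607591 ]
30 14879 663.5011565937499
60 13857 663.0672820326638
90 12473 662.5347464650671
120 10354 661.7432603208084
160 6764 660.3839414928505
200 6247 660.1392156787269
```

View pics/b.png

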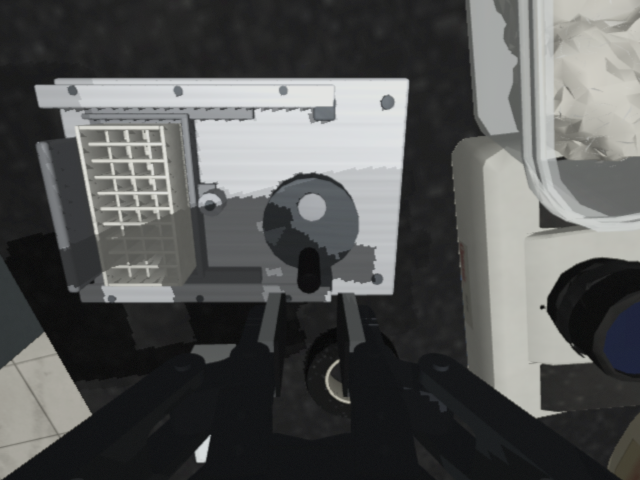

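The peg sits between the open fingers at (309, 270), which are at columns 275 and 345. The microscope base starts at column 455. I'll check its clearance before descending.

```bash
sed -i 's/np.arctan2(2\*q\[0\]\*q\[1\],2\*q\[1\]\*\*2-1)/np.arctan2(2*q[1]**2-1,2*q[0]*q[1])/' st.py; python3 - <<'E'
from h import *
p=cams.capture("wrist");W=cloud(p);q=(W[:,:2]-AX)@np.stack([JX,JY],1)
u=np.nonzero(p["range_z"]>0)[1]
for z in (20,50,80,100,130):
    s=(W[:,2]>z)&(u>420)&(abs(q[:,1])<70)&(q[:,0]>55)
    print(z,s.sum(),np.percentile(q[s,0],[0.5,5]) if s.any() else 0, W[s,2].max() if s.any() else 0)
E
```

```text
20 49223 [56.09333867 72.78030478] 179.773772103608
50 32703 [55.68048805 70.85048941] 179.773772103608
80 20537 [55.41186833 68.96981884] 179.773772103608
100 7629 [55.12502432 56.7572368 ] 179.773772103608
130 917 [55.01053021 55.16755025] 179.773772103608
```

servo_tool --commands '[[[0, 0, -0.1], [0, 0, 0]], [[0, 0, -0.185], [0, 0, 0]], [[0, 0, -0.185], [0, 0, 0]], [[0, 0, -0.185], [0, 0, 0]]]'

```text
t: 5.7
ee_pos: [584.0, 22.0, 45.2]
orientation: [0.794, 0.608, 0.0, 0.0]
force: [0.1, 0.9, 0.5]
grip_width: 21.2
grip_force: 0.0
```

servo_tool --commands '[[[0, 0, 0], [0, 0, 0]], [[0, 0, 0], [0, 0, 0]], [[0, 0, 0], [0, 0, 0]], [[0, 0, 0], [0, 0, 0]]]' --grip -0.65 --grip_force 20

```text
t: 6.2
ee_pos: [583.6, 22.0, 44.8]
orientation: [0.794, 0.608, 0.0, 0.0]
force: [0.4, 0.6, 0.1]
grip_width: 15.0
grip_force: 0.0
```

```bash
python3 - <<'E'
from h import *
p=cams.capture("wrist");save(p,"c.png");d=p["range_z"]
Ki=np.linalg.inv(p["camera_matrix"])
for r in (120,160,200,240,280,320):
    for c in range(420,640,30):
        if d[r,c]>0:
            w=p["R"].T@(Ki@[c,r,1]*d[r,c]-p["t"]); print((c,r),J(w[:2]).round(),round(w[2]),end=' ')
    print()
E
```

```text
(420, 120) [48. 47.] 4 (450, 120) [63. 47.] -1 (480, 120) [76. 47.] 0 (510, 120) [89. 47.] 0 (540, 120) [93. 48.] 17 (570, 120) [89. 49.] 42 (600, 120) [86. 49.] 60 (630, 120) [83. 50.] 75 
(420, 160) [49. 30.] 7 (450, 160) [64. 29.] 0 (480, 160) [79. 29.] -1 (510, 160) [86. 31.] 12 (540, 160) [89. 33.] 29 (570, 160) [96. 34.] 36 (600, 160) [90. 37.] 59 (630, 160) [86. 39.] 74 
(420, 200) [51. 12.] 5 (450, 200) [66. 10.] 0 (480, 200) [81. 10.] 0 (510, 200) [86. 14.] 17 (540, 200) [88. 19.] 35 (570, 200) [95. 20.] 41 (600, 200) [105.  21.] 43 (630, 200) [116.  21.] 43 
(420, 240) [52. -8.] 6 (450, 240) [ 69. -10.] 0 (480, 240) [ 84. -10.] 0 (510, 240) [90. -4.] 16 (540, 240) [91.  3.] 36 (570, 240) [98.  5.] 42 (600, 240) [109.   5.] 43 (630, 240) [120.   5.] 43 
(420, 280) [ 54. -29.] 6 (450, 280) [ 72. -32.] -1 (480, 280) [ 87. -32.] -1 (510, 280) [ 94. -25.] 14 (540, 280) [ 95. -15.] 35 (570, 280) [101. -11.] 43 (600, 280) [113. -11.] 43 (630, 280) [122. -10.] 46 
(420, 320) [ 58. -56.] -1 (450, 320) [ 74. -55.] 0 (480, 320) [ 91. -56.] -1 (510, 320) [ 95. -44.] 19 (540, 320) [ 99. -35.] 34 (570, 320) [105. -30.] 42 (600, 320) [117. -29.] 43 (630, 320) [126. -27.] 46
```

View pics/c.png

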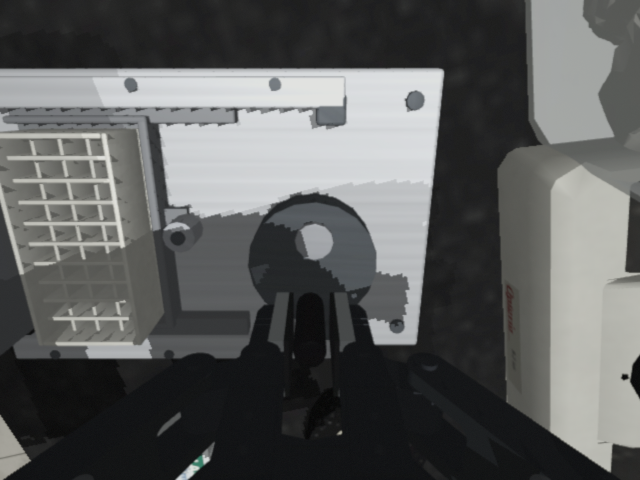

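Peg at (309, 325) sits between the fingers. The microscope is at jig x > 83 mm and clear of the arc, so I'll compute the arc waypoints.

```bash
python3 - <<'E'
import numpy as np
f=lambda a:np.array([591+30*np.cos(np.radians(a-15.07)),51+30*np.sin(np.radians(a-15.07))])
for a in list(range(-84,1,6))+[3]:
    s=(f(a)-[583.2,22.03])/300
    print(f"[[{s[0]:.3f}, {s[1]:.3f}, 0], [0, 0, {(a+90)/180:.3f}]],")
E
```

```text
[[0.010, -0.002, 0], [0, 0, 0.033]],
[[0.021, -0.003, 0], [0, 0, 0.067]],
[[0.031, -0.003, 0], [0, 0, 0.100]],
[[0.042, -0.002, 0], [0, 0, 0.133]],
[[0.052, -0.000, 0], [0, 0, 0.167]],
[[0.062, 0.003, 0], [0, 0, 0.200]],
[[0.071, 0.007, 0], [0, 0, 0.233]],
[[0.080, 0.013, 0], [0, 0, 0.267]],
[[0.089, 0.019, 0], [0, 0, 0.300]],
[[0.097, 0.026, 0], [0, 0, 0.333]],
[[0.104, 0.034, 0], [0, 0, 0.367]],
[[0.110, 0.042, 0], [0, 0, 0.400]],
[[0.115, 0.051, 0], [0, 0, 0.433]],
[[0.119, 0.061, 0], [0, 0, 0.467]],
[[0.123, 0.071, 0], [0, 0, 0.500]],
[[0.124, 0.076, 0], [0, 0, 0.517]],
```

servo_tool --commands '[[[0.01, -0.002, 0], [0, 0, 0.033]], [[0.021, -0.003, 0], [0, 0, 0.067]], [[0.031, -0.003, 0], [0, 0, 0.1]], [[0.042, -0.002, 0], [0, 0, 0.133]], [[0.052, 0, 0], [0, 0, 0.167]], [[0.062, 0.003, 0], [0, 0, 0.2]], [[0.071, 0.007, 0], [0, 0, 0.233]], [[0.08, 0.013, 0], [0, 0, 0.267]], [[0.089, 0.019, 0], [0, 0, 0.3]], [[0.097, 0.026, 0], [0, 0, 0.333]], [[0.104, 0.034, 0], [0, 0, 0.367]], [[0.11, 0.042, 0], [0, 0, 0.4]], [[0.115, 0.051, 0], [0, 0, 0.433]], [[0.119, 0.061, 0], [0, 0, 0.467]], [[0.123, 0.071, 0], [0, 0, 0.5]], [[0.124, 0.076, 0], [0, 0, 0.517]], [[0.124, 0.076, 0], [0, 0, 0.517]], [[0.124, 0.076, 0], [0, 0, 0.517]], [[0.124, 0.076, 0], [0, 0, 0.517]]]'

```text
t: 8.62
ee_pos: [621.4, 43.6, 44.6]
orientation: [0.106, 0.994, -0.001, 0.001]
force: [0.6, -5.2, -1.9]
grip_width: 15.5
grip_force: 2.3
```

servo_tool --commands '[[[0, 0, 0.1], [0, 0, 0]], [[0, 0, 0.2], [0, 0, 0]], [[0, 0, 0.3], [0, 0, 0]], [[0, 0, 0.4], [0, 0, 0]], [[-0.2, 0.05, 0.5], [0, 0, 0]], [[-0.2, 0.05, 0.5], [0, 0, 0]], [[-0.2, 0.05, 0.5], [0, 0, 0]], [[-0.2, 0.05, 0.5], [0, 0, 0]]]'

```text
t: 9.62
ee_pos: [561.6, 59.7, 194.2]
orientation: [0.106, 0.994, 0.0, 0.0]
force: [-0.3, -0.0, -0.3]
grip_width: 15.1
grip_force: 0.0
```

```bash
python3 st.py; python3 - <<'E'
from h import *
p=cams.capture("wrist");save(p,"d.png");W=cloud(p);q=(W[:,:2]-AX)@np.stack([JX,JY],1)
s=(np.hypot(*q.T)<55)&(W[:,2]>45)&(W[:,2]<70);print("peg",s.sum(),q[s].mean(0),q[s].min(0),q[s].max(0))
for n,z in dict(cam_peg=47,cam_axis=28,cam_lobe=19,roller=19,back_plate=38,end_stops=14).items():
    for r in models.place_of(p,n)[:2]: print(n,r["score"],J(ray(p,r["position"],z)[:2]))
E
```

```text
9.625 [561.62  59.72 194.16] jig [-30.63   0.78] ytool deg 77.85475527456889 F [-0.26 -0.01 -0.26] 15.101861687314411 [-0.09  0.5   1.63  0.    1.01 -1.45]
peg 314 [28.17084737  0.16436919] [24.40777317 -5.67261949] [36.24178155  5.60995851]
cam_peg 0.79 [28.65688673  0.87333666]
cam_axis 0.98 [-79.58425534 244.03653394]
cam_axis 0.81 [0.62676774 0.60420922]
cam_lobe 0.92 [42.0336756   1.08978774]
cam_lobe 0.59 [-107.81077751  248.33570612]
roller 0.71 [-56.61492559  -0.1810031 ]
back_plate 0.88 [-124.25196296    0.50516098]
end_stops 0.86 [1.44026626 1.14828606]
end_stops 0.76 [-79.17041663 246.52761897]
```

View pics/d.png

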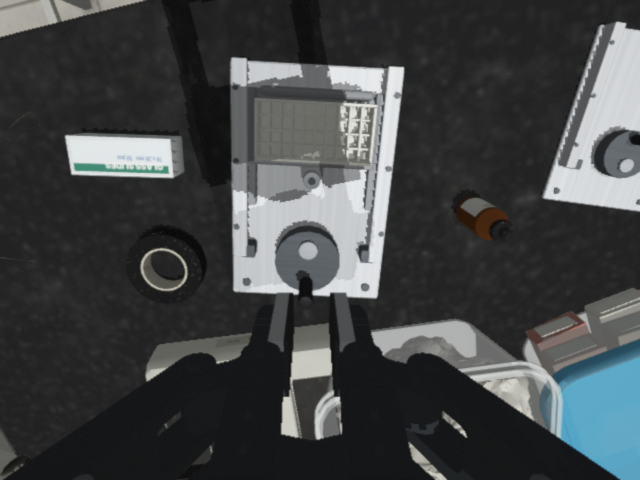

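The cam peg is at jig (30, 0), pointing straight away from the carriage, and the carriage hasn't moved (roller at -57). Next I'll shut the gripper and drop in behind the back plate.

servo_tool --commands '[[[-0.382, 0.101, 0], [0, 0, -0.016]], [[-0.382, 0.101, 0], [0, 0, -0.016]], [[-0.382, 0.101, 0], [0, 0, -0.016]], [[-0.382, 0.101, 0], [0, 0, -0.016]], [[-0.382, 0.101, -0.2], [0, 0, -0.016]], [[-0.382, 0.101, -0.35], [0, 0, -0.016]], [[-0.382, 0.101, -0.45], [0, 0, -0.016]], [[-0.382, 0.101, -0.515], [0, 0, -0.016]], [[-0.382, 0.101, -0.515], [0, 0, -0.016]], [[-0.382, 0.101, -0.515], [0, 0, -0.016]]]' --grip -1

```text
t: 11.22
ee_pos: [447.7, 89.9, 40.4]
orientation: [0.131, 0.991, 0.0, 0.001]
force: [-0.6, -1.2, 0.1]
grip_width: 0.0
grip_force: 0.0
```

```bash
python3 st.py
```

```text
11.225 [447.67  89.86  40.36] jig [-148.5     0.26] ytool deg 74.98220307469226 F [-0.57 -1.15  0.07] 0.003790639892051729 [-0.05  0.68  2.   -0.    0.46 -1.36]
```

servo_tool --commands '[[[0.01, -0.003, 0], [0, 0, 0]], [[0.019, -0.005, 0], [0, 0, 0]], [[0.029, -0.008, 0], [0, 0, 0]], [[0.036, -0.01, 0], [0, 0, 0]], [[0.042, -0.011, 0], [0, 0, 0]], [[0.049, -0.013, 0], [0, 0, 0]], [[0.055, -0.015, 0], [0, 0, 0]], [[0.061, -0.016, 0], [0, 0, 0]], [[0.068, -0.018, 0], [0, 0, 0]], [[0.074, -0.02, 0], [0, 0, 0]], [[0.081, -0.022, 0], [0, 0, 0]], [[0.087, -0.023, 0], [0, 0, 0]], [[0.094, -0.025, 0], [0, 0, 0]], [[0.1, -0.027, 0], [0, 0, 0]]]'

```text
t: 12.98
ee_pos: [472.2, 82.5, 39.9]
orientation: [0.13, 0.991, -0.0, -0.004]
force: [-6.5, 2.4, 4.3]
grip_width: -0.1
grip_force: 3.2
```

servo_tool --commands '[[[0.007, -0.002, 0], [0, 0, 0]], [[0.013, -0.003, 0], [0, 0, 0]], [[0.019, -0.005, 0], [0, 0, 0]], [[0.026, -0.007, 0], [0, 0, 0]], [[0.032, -0.009, 0], [0, 0, 0]], [[0.032, -0.009, 0], [0, 0, 0]]]'

```text
t: 13.72
ee_pos: [482.6, 79.7, 39.9]
orientation: [0.13, 0.991, -0.0, -0.003]
force: [-5.5, 1.2, 4.5]
grip_width: 0.1
grip_force: 2.6
```

```bash
python3 st.py
```

```text
13.725 [482.55  79.71  39.92] jig [-112.18   -0.47] ytool deg 75.02505705049623 F [-5.53  1.25  4.47] 0.06212242159778376 [-0.07  0.7   1.91  0.    0.54 -1.37]
```

servo_tool --commands '[[[0.003, -0.001, 0], [0, 0, 0]], [[0.006, -0.002, 0], [0, 0, 0]], [[0.01, -0.003, 0], [0, 0, 0]], [[0.013, -0.004, 0], [0, 0, 0]], [[0.016, -0.004, 0], [0, 0, 0]], [[0.016, -0.004, 0], [0, 0, 0]]]'

```text
t: 14.48
ee_pos: [486.8, 78.5, 39.9]
orientation: [0.13, 0.991, -0.0, -0.004]
force: [-7.1, 0.8, 5.1]
grip_width: 0.2
grip_force: 3.0
```

servo_tool --commands '[[[0.003, -0.001, 0], [0, 0, 0]], [[0.006, -0.002, 0], [0, 0, 0]], [[0.01, -0.003, 0], [0, 0, 0]], [[0.01, -0.003, 0], [0, 0, 0]]]'

```text
t: 14.98
ee_pos: [490.3, 77.6, 39.9]
orientation: [0.13, 0.991, -0.0, -0.003]
force: [-5.4, 0.7, 4.6]
grip_width: 0.1
grip_force: 2.7
```

```bash
python3 st.py
```

```text
14.975 [490.26  77.63  39.88] jig [-104.2    -0.48] ytool deg 75.02147826071129 F [-5.39  0.72  4.55] 0.07587563924829747 [-0.07  0.7   1.89  0.    0.55 -1.38]
```

Still sliding, so I'll keep going in small steps until the force rises.

servo_tool --commands '[[[0.003, -0.001, 0], [0, 0, 0]], [[0.006, -0.002, 0], [0, 0, 0]], [[0.006, -0.002, 0], [0, 0, 0]]]'

```text
t: 15.35
ee_pos: [492.1, 77.1, 39.9]
orientation: [0.13, 0.991, -0.0, -0.003]
force: [-5.0, 1.5, 3.3]
grip_width: -0.0
grip_force: 2.7
```

servo_tool --commands '[[[0.003, -0.001, 0], [0, 0, 0]], [[0.006, -0.002, 0], [0, 0, 0]], [[0.006, -0.002, 0], [0, 0, 0]]]'

```text
t: 15.72
ee_pos: [492.4, 76.9, 39.9]
orientation: [0.13, 0.991, -0.0, -0.005]
force: [-6.5, 3.6, 5.6]
grip_width: 0.1
grip_force: 3.9
```

servo_tool --commands '[[[0.003, -0.001, 0], [0, 0, 0]], [[0.006, -0.002, 0], [0, 0, 0]], [[0.006, -0.002, 0], [0, 0, 0]]]'

```text
t: 16.1
ee_pos: [492.3, 76.9, 39.8]
orientation: [0.13, 0.991, 0.0, -0.007]
force: [-9.4, 4.6, 8.4]
grip_width: -0.0
grip_force: 5.3
```

servo_tool --commands '[[[0.003, -0.001, 0], [0, 0, 0]], [[0.006, -0.002, 0], [0, 0, 0]], [[0.006, -0.002, 0], [0, 0, 0]]]'

```text
t: 16.48
ee_pos: [492.3, 76.8, 39.7]
orientation: [0.13, 0.991, 0.0, -0.009]
force: [-11.9, 6.4, 11.0]
grip_width: 0.2
grip_force: 6.7
```

The carriage has stopped and the force is rising at about the expected home position. I'll back off, rise and look.

servo_tool --commands '[[[-0.03, 0.008, 0], [0, 0, 0]], [[-0.1, 0.026, 0], [0, 0, 0]], [[-0.15, 0.04, 0.1], [0, 0, 0]], [[-0.15, 0.04, 0.3], [0, 0, 0]], [[-0.1, 0.04, 0.6], [0, 0, 0]], [[0.1, -0.02, 0.6], [0, 0, 0]], [[0.2, -0.05, 0.6], [0, 0, 0]], [[0.2, -0.05, 0.6], [0, 0, 0]], [[0.2, -0.05, 0.6], [0, 0, 0]], [[0.2, -0.05, 0.6], [0, 0, 0]]]'

```text
t: 17.73
ee_pos: [559.1, 60.2, 219.4]
orientation: [0.13, 0.991, -0.0, -0.001]
force: [1.1, -0.0, 0.1]
grip_width: -0.2
grip_force: 0.0
```

```bash
python3 st.py; python3 - <<'E'
from h import *
p=cams.capture("wrist");save(p,"e.png");W=cloud(p);q=(W[:,:2]-AX)@np.stack([JX,JY],1)
s=(np.hypot(*q.T)<55)&(W[:,2]>45)&(W[:,2]<70);print("peg",s.sum(),q[s].mean(0),q[s].min(0),q[s].max(0))
s=(q[:,0]>-135)&(q[:,0]<-80)&(abs(q[:,1])<45)&(W[:,2]>52)&(W[:,2]<66);print("plate",s.sum(),q[s].min(0),q[s].max(0))
s=(q[:,0]>-85)&(q[:,0]<-30)&(abs(q[:,1])<42)&(W[:,2]>35)&(W[:,2]<50);print("rack",s.sum(),q[s].min(0),q[s].max(0),np.percentile(W[s,2],[5,50,95]))
for n,z in dict(cam_peg=47,cam_axis=28,cam_lobe=19,roller=19,back_plate=38,end_stops=14).items():
    for r in models.place_of(p,n)[:2]: print(n,r["score"],J(ray(p,r["position"],z)[:2]))
E
```

```text
17.725 [559.13  60.22 219.42] jig [-33.17   0.62] ytool deg 75.02755758774951 F [ 1.13 -0.03  0.15] -0.2323047368113376 [-0.09  0.47  1.61 -0.    1.06 -1.4 ]
peg 229 [27.27739047  0.24606094] [24.24610449 -5.69153162] [31.95912507  5.80295528]
plate 908 [-92.98155026 -37.33151284] [-85.74366655  38.38541337]
rack 616 [-83.64833574 -41.93618826] [-39.90557137  41.87786081] [36.06004817 39.13040698 40.51879121]
cam_peg 0.83 [29.88051152  1.04236525]
cam_peg 0.75 [-100.36300777  242.66547669]
cam_axis 0.96 [ 1.41711563 -1.09781675]
cam_axis 0.84 [-81.23412638 244.54351114]
cam_lobe 0.72 [36.88324283  1.00187977]
cam_lobe 0.56 [-108.66398335  246.35138787]
roller 0.94 [-22.52964916   1.39884483]
back_plate 0.61 [-94.45562396   0.98873637]
end_stops 0.94 [2.06162299 1.994309  ]
end_stops 0.84 [-80.5023803  248.44537888]
```

View pics/e.png

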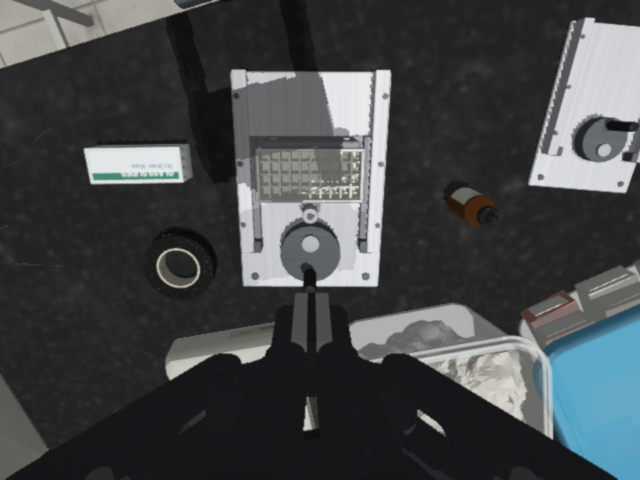

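The carriage is home: its plate is at -92.5 against an expected -92.3, and its runners meet the stops. The rack is seated in the tray at (310, 175). The peg at (309, 275) points straight away, and the dropper, carton and tape are undisturbed.

```bash
python3 -c "
from cell import bot
print(bot.finish_job())"
```

```text
the job is handed in; nothing more can be done
None
```

I turned the cam to its low point and pushed the carriage home against the end stops, with the rack still seated and nothing around it moved; the job is handed in at about 18 s, but the verdict was not shown.

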